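# Seat the ball dish in its tray and hold it out crosswise

### The job

Set the small square dish with the loose bearing ball in it squarely and fully home in the square pocket of the tray and let go of it; then take the tray by its long sides and lift it about 10 cm straight up out of its stand, turn it a quarter turn (either way round) so that it lies crosswise over the stand, and keep holding it there, still and level, so that the ball can be looked at from the side; finish while holding it. Keep dish and tray level and the ball in the middle of the dish all the way without touching the ball, and leave the other things on the bench where they are.

Things in the scene. Friction and masses are not known exactly. Their poses are not given: they have to be found in the camera images.
- dish: black plastic square block, 48 x 48 mm, 32 mm high, all four sides alike, foot drawn in 1.5 mm over the lowest 3 mm, 0.1 to 0.16 kg, on the bench. Its top has a round conical hollow, 42 mm across, 4 mm deep, sloping 10 degrees to the middle: a ball stays in the middle unless tilted 10 degrees or accelerated over 1.7 m/s2. Origin: centre of the underside; x, y along its sides, z up
- dish_middle (a point): lowest point of the dish's hollow, 27 mm above the dish's underside, on its axis
- ball_center (a point): centre of the loose bright steel bearing ball, 16 mm across, 17 g, that lies in the dish's hollow: 8 mm above point dish_middle when it is in the middle; its top is then 43 mm above the dish's underside, 11 mm above the dish's rim
- tray: bare aluminium bar 140 (x) x 62 (y) x 14 mm, 0.2 to 0.33 kg, loose in the stand, underside at 20 mm. In its top a central square pocket 51 x 51 mm, 8 mm deep, mouth bevelled 2.5 mm; the dish fits any of 4 ways round and stands 24 mm proud. The middle 90 mm of its long sides is open to fingers (stand there: 40 mm wide, 6 mm high). Origin: centre of the underside; x along its length, z up
- pocket_floor (a point): centre of the tray's pocket floor, 6 mm above the tray's underside; the dish's origin lies here when it is fully home
- stand: low wooden stand fixed to the bench, 157 (x) x 75 (y) mm over all, a 20 mm high rest under each end of the tray; dark steel lips beyond the tray's ends (to 30 mm above the bench) and beside its four corners (to 26 mm), 2.5 mm of play. Origin: on the bench under its centre; x along its length, as the tray lies at the start
- kraft_tub: brown cardboard tub with a dark lid, 65 mm across, 88 mm high, loose, origin at the centre of its underside; leave alone
- jar_balls: small clear jar with a pale lid, 56 mm across, 76 mm high, loose, origin at the centre of its underside; leave alone
- tape_roll: roll of masking tape lying flat, 86 mm across, 19 mm high, loose, origin at the centre of its underside; leave alone
- marker: marker pen lying on the bench, 128 mm long, 12 mm thick, loose, origin at the centre of its underside; leave alone

How it is judged:
By the outcome, as a careful person would: the job done as asked, in the order asked, and still so for the second after the job is handed in, while the arm keeps its last pose, push and grip.
It also fails if it takes over 64 s, if anything falls off the work surface, if the arm or the gripper's body presses on something with over 40 N, if the wrist force passes 120 N, or if a joint passes its speed limit or range.

### The arm

A 6-joint arm with a two-finger parallel gripper is mounted at the origin on a cart in front of the work surface, level with it; the furniture and walls round the work are solid. World frame = base frame: x ahead of the robot, y to its left, z up, the work surface at z = 0. Lengths are in m, angles in rad, forces in N, time in s.
With the tool pointing down it reaches from about 0.425 to 0.95 m from the base axis. Payload 3.5 kg.
Tool frame: the origin (TCP) lies at the very end of the fingers, on their centre line; the grasp point (between the pads) lies 19 mm behind it; z points along the fingers, y is the line along which they close (so a half turn about z gives the same grasp; the last joint's range is limited). The gripper opens to 85 mm and grips with 20 to 120 N. Pads are 22 mm wide; open, the fingers measure 114 mm over their backs; the gripper's body (76 mm by 85 mm) begins 54 mm behind the grasp point. The pads swing forward as they close: fully open they stand 13 mm farther back than shut.
Start: joints at [0.967, 0.286, 1.577, -0, 1.279, -0.15], TCP at [0.296, 0.607, 0.231] pointing down, gripper open.
Joint ranges: [-2.77, 2.77], [-0.9, 2.22], [0.21, 2.48], [-1.53, 4.67], [0.24, 2.81], [-2.84, 2.84]. Speed limits (rad/s): [2.79, 2.79, 3.14, 3.14, 3.14, 3.14].

### API

Orientations are given as [roll, pitch, yaw] about the fixed x, y, z axes, in that order (R = Rz(yaw) Ry(pitch) Rx(roll)).
In Python, from station import observe, camera, env gives the robot as it stands. The module is installed in compiled form; this text tells all that it offers.
- The arm moves only by the tool send_rows, never from a script. Its argument "rows" is a list that holds one entry, the list of rows, each a list of 5 numbers: the shift along the tool's x, y, z in m, then the turn about the tool's z in rad, then the opening, from -1 (shut) to 1 (fully open). A call has 1 to 8 rows; each row is the pose to reach, as a shift and turn from the pose commanded when the call began, along the tool's axes at that moment; what a row does not reach only later rows make up. A row lasts 1/12 s, in which the tool goes at most 41.7 mm and 7.16 degrees, less where a joint would pass 70% of its speed; a pose out of reach is approached as far as the arm can. A call with a gripper value outside its range is refused whole. The fingers move at their own pace and stop on an object; "squeeze" is the grip in N (left out, the last holds). Time passes only in rows, so rows that repeat a pose let the fingers close. It gives the time, the measured TCP pose, the force, the opening and the grip force at its end, in the units of the state.
- observe(): the state, without advancing time (a new reading comes with each control period).
- camera(name): name is "side" or "top" or "wrist"; returns a dict with "img" (384x512x3 uint8, blue, green, red), "range_z" (384x512 float32, m along the optical axis (not along the pixel's ray), 0 where there is no reading), "fov_y" (degrees; the focal length in pixels is half the picture's height over the tangent of half this angle, whatever the lens; pixels are square), "cx", "cy" (the principal point, pixels), "world_to_cam" (4x4, takes a point from world to camera coordinates). Camera axes: x right, y down, z forward; pixel columns grow to the right and rows downward; lengths in m; the calibration is good to about 2 mm. A picture is of the moment at which its call begins.
- env.sign_off(): hands the job in; it is judged then, once.
The state is a dict: "time": time; "joint_pos": joint angles; "dq": joint speeds; "tau": joint torques, N m; "position": TCP position; "ee_rot": TCP orientation; "wrist_force": force on the tool from outside, world axes, zero at the start; "ft_torque": the same for the moment, N m; "width": finger opening in m; "grasp_force": force on a finger pad.
Only numpy, scipy, OpenCV 4.12 (cv2) and the standard library are available. Lean on these libraries where they do the work, as an engineer would, in place of code of your own. Each camera call takes 0.05 s, during which the arm holds its last target. There are 200 camera calls.

## Working session

There is one attempt and no reset: what is moved stays moved. The work goes in short steps, Python scripts to look and compute and a tool call to move; the robot and the scene stay as the last step left them, time stands still between calls to the robot, and variables do not carry over. Pictures are saved under pics/ and viewed, at most 10 in all, crops included, and the job is handed in when it is done.

Besides the shell and the picture viewer there is one more tool, called after "Request:" in YAML: its name, and indented under it one key for each argument. send_rows: Moves the arm, as the interface text tells. Its arguments: {"type":"object","properties":{"rows":{"type":"array"},"squeeze":{"type":"number"}},"required":["rows"]}

```bash
mkdir -p pics
cat > h.py <<'E'
import numpy as np, cv2
from station import observe, camera, env
def K(c):
    f=c["img"].shape[0]/2/np.tan(np.radians(c["fov_y"])/2); return f,c["cx"],c["cy"]
def ray(c,u,v):
    f,cx,cy=K(c); T=np.array(c["world_to_cam"]); R=T[:3,:3]
    o=-R.T@T[:3,3]; d=R.T@np.array([(u-cx)/f,(v-cy)/f,1.]); return o,d
def plane(c,u,v,z):
    o,d=ray(c,u,v); return o+d*(z-o[2])/d[2]
def proj(c,p):
    f,cx,cy=K(c); q=np.array(c["world_to_cam"])@np.append(p,1); return q[0]/q[2]*f+cx,q[1]/q[2]*f+cy
def cloud(c):
    f,cx,cy=K(c); z=c["range_z"]; v,u=np.indices(z.shape)
    P=np.stack([(u-cx)/f*z,(v-cy)/f*z,z],-1); T=np.array(c["world_to_cam"])
    W=(P-T[:3,3])@T[:3,:3]; W[z==0]=np.nan; return W
E
python3 - <<'E'
from h import *
import pickle
s=observe(); print({k:np.round(v,3) for k,v in s.items()})
cs={n:camera(n) for n in("side","top","wrist")}
pickle.dump(cs,open("c0.pkl","wb"))
for n,c in cs.items():
    T=c["world_to_cam"]; print(n,K(c),np.round(-np.array(T)[:3,:3].T@np.array(T)[:3,3],3), np.round(T[2],2))
    cv2.imwrite(f"pics/{n}0.png",c["img"])
cv2.imwrite("pics/a0.png",np.vstack([np.hstack([cs["top"]["img"],cs["side"]["img"]])])[:, :])
E
python3 -c "
import cv2;i=cv2.imread('pics/a0.png');print(i.shape)"
```

```text
{'time': np.float64(0.0), 'joint_pos': array([ 0.967,  0.287,  1.578, -0.   ,  1.279, -0.15 ]), 'dq': array([ 0.   ,  0.001, -0.001, -0.002,  0.001,  0.001]), 'tau': array([-0.0000e+00, -4.0597e+01, -2.9263e+01, -0.0000e+00,  6.0000e-03,
       -0.0000e+00]), 'position': array([0.296, 0.606, 0.23 ]), 'ee_rot': array([-3.139, -0.   ,  2.688]), 'wrist_force': array([0.068, 0.643, 0.93 ]), 'ft_torque': array([-0.01 , -0.007, -0.028]), 'grasp_force': np.float64(0.0), 'width': np.float64(0.085)}
side (np.float64(486.4611320287038), 255.05066477080703, 192.2493706180683) [ 0.643 -1.164  0.668] [-0.03  0.88 -0.47  1.36]
top (np.float64(448.74355271290534), 252.13590755990165, 192.02022053984416) [ 0.428 -0.028  1.262] [ 0.12  0.02 -0.99  1.2 ]
wrist (np.float64(303.0798299569307), 251.33720789240982, 194.2131971093325) [0.225 0.642 0.372] [ 0.28 -0.14 -0.95  0.38]
(384, 1024, 3)
```

View pics/top0.png

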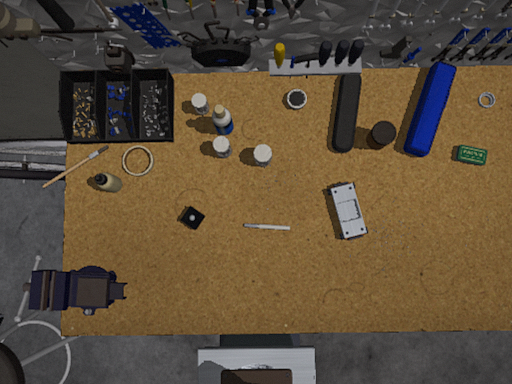

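View pics/side0.png

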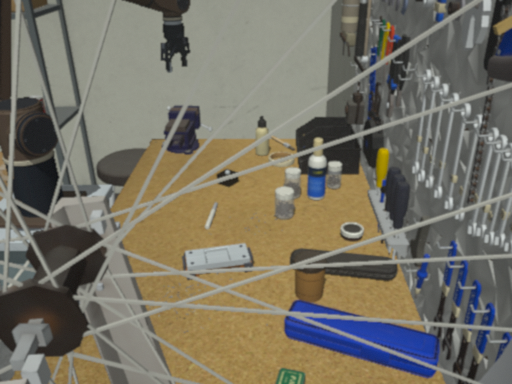

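The top view shows the dish with the ball at about (192,217), the tray in its stand at (347,210) and the marker at (267,226). The side view shows the dish at (228,178) and the tray at (219,259), partly hidden by thin bars. Next I measure from the calibration and depth.

```bash
cat > m.py <<'E'
from h import *
import pickle
cs=pickle.load(open("c0.pkl","rb"))
s=observe(); print("tcp proj",[tuple(np.round(proj(cs[n],s["position"]),0)) for n in cs])
c=cs["top"]; W=cloud(c)
hsv=cv2.cvtColor(c["img"],cv2.COLOR_BGR2HSV)
print("bench z",np.nanmedian(W[240:260,200:320,2]))
def blob(m,box):
    u0,v0,u1,v1=box; q=np.zeros_like(m); q[v0:v1,u0:u1]=m[v0:v1,u0:u1]
    cn,_=cv2.findContours(q,cv2.RETR_EXTERNAL,cv2.CHAIN_APPROX_NONE)
    return max(cn,key=cv2.contourArea)
def rect(cn,z,c):
    P=np.array([plane(c,u,v,z)[:2] for u,v in cn[:,0]],np.float32)
    return cv2.minAreaRect(P)
dark=(hsv[...,2]<60).astype(np.uint8)
light=((hsv[...,1]<60)&(hsv[...,2]>110)).astype(np.uint8)
d=blob(dark,(175,195,212,240)); print("dish px",cv2.boundingRect(d))
print("dish",rect(d,.032,c))
t=blob(light,(325,175,372,245)); print("tray px",cv2.boundingRect(t)); print("tray",rect(t,.034,c))
# depth heights
for n,b in(("dish",(175,195,212,240)),("tray",(325,175,372,245))):
    w=W[b[1]:b[3],b[0]:b[2]]; m=(w[...,2]>.015)&(w[...,2]<.06); p=w[m]
    print(n,m.sum(),np.median(p,0),np.percentile(p[:,2],[10,50,90]),cv2.minAreaRect(p[:,:2].astype(np.float32)))
for n,u,v in(("marker",267,226),("jar",262,155),("jar",221,147),("kraft",382,135)):print(n,plane(c,u,v,0.02))
a=cv2.resize(c["img"][190:250,165:225],(480,480),interpolation=cv2.INTER_CUBIC);b=cv2.resize(c["img"][175:245,315:385],(320,320))
o=np.zeros((480,800,3),np.uint8);o[:,:480]=a;o[:320,480:]=b
cv2.imwrite("pics/crop0.png",o)
E
python3 m.py
```

```text
tcp proj [(np.float64(177.0), np.float64(72.0)), (np.float64(-13.0), np.float64(307.0)), (np.float64(250.0), np.float64(254.0))]
bench z 0.0007048441149376938
dish px (177, 206, 28, 24)
dish ((0.5042460560798645, 0.1711837202310562), (0.059456177055835724, 0.05228821188211441), 55.97883987426758)
tray px (331, 183, 36, 55)
tray ((0.5164594650268555, -0.2609468102455139), (0.14090596139431, 0.06260259449481964), 13.383332252502441)
dish 323 [0.5025673  0.16494459 0.03148274] [0.0274433  0.03148274 0.03636391] ((0.5032703876495361, 0.16635318100452423), (0.0489770844578743, 0.047862228006124496), 54.33036422729492)
tray 1371 [ 0.51444394 -0.26143592  0.03225028] [0.02438218 0.03225028 0.03673306] ((0.5152443647384644, -0.2611040472984314), (0.15717583894729614, 0.07603902369737625), 12.741042137145996)
marker [ 0.47752443 -0.03871041  0.02      ]
jar [ 0.67699689 -0.02876034  0.02      ]
jar [0.70248628 0.08655751 0.02      ]
kraft [ 0.72673149 -0.36664905  0.02      ]
```

View pics/wrist0.png

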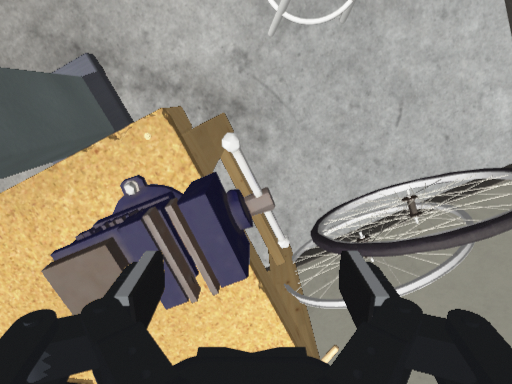

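View pics/crop0.png

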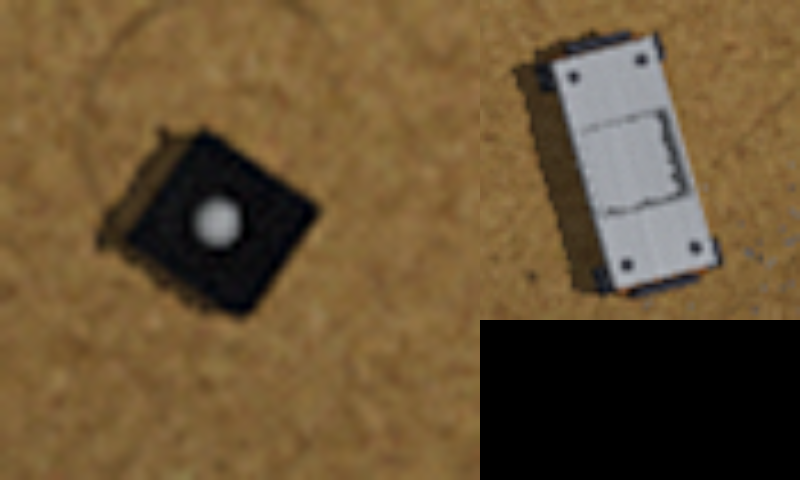

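The crop confirms the ball centred in the dish, and that the tray's pocket lies square to the tray. The wrist view shows only the vise, with the finger tips at (145,270) and (370,270). My estimates:
- **Dish:** (0.503, 0.166), sides at 55°.
- **Tray:** (0.5155, -0.261), long axis at 13°.

I'm moving above the dish now.

Request:
send_rows:
  rows:
    - [[-0.015,-0.012,0,0,1],[-0.04,-0.032,0,0,1],[-0.07,-0.056,0,0,1],[-0.1,-0.08,0,0,1],[-0.13,-0.105,0,0.02,1],[-0.16,-0.129,0,0.06,1],[-0.19,-0.153,0,0.11,1],[-0.22,-0.177,0,0.157,1]]

```text
time: 0.82
position: [0.4162, 0.3493, 0.231]
ee_rot: [-3.141, -0.0, 2.529]
wrist_force: [0.4, -0.9, 0.4]
width: 0.0854
grasp_force: 0.0
```

```bash
cat >> h.py <<'E'
def go(x,y,z,yaw):
    s=observe(); p=s["position"]; r=s["ee_rot"]; from scipy.spatial.transform import Rotation as Ro
    R=Ro.from_euler("xyz",r).as_matrix(); d=R.T@(np.array([x,y,z])-p); a=(r[2]-np.radians(yaw)+np.pi/2)%np.pi-np.pi/2
    print("t",round(float(s["time"]),2),"pos",np.round(p,4),"rpy",np.round(np.degrees(r),2),"shift",np.round(d,4),"turn",round(a,3),"w",s["width"],"F",np.round(s["wrist_force"],1),s["grasp_force"],"j6",s["joint_pos"][5])
E
python3 -c "
from h import *
go(.503,.166,.2,145)"
```

```text
t 0.82 pos [0.4162 0.3493 0.231 ] rpy [-1.7998e+02 -1.0000e-02  1.4489e+02] shift [-0.1765 -0.1     0.031 ] turn -0.002 w 0.08544786496420026 F [ 0.4 -0.9  0.4] 0.0 j6 -0.44636736338784255
```

Request:
send_rows:
  rows:
    - [[-0.03,-0.017,0.005,0,1],[-0.06,-0.034,0.01,0,1],[-0.09,-0.051,0.016,0,1],[-0.12,-0.068,0.022,0,1],[-0.145,-0.082,0.027,0,1],[-0.165,-0.093,0.03,0,1],[-0.1765,-0.1,0.031,0,1],[-0.1765,-0.1,0.031,0,1]]

```text
time: 1.48
position: [0.5038, 0.166, 0.1998]
ee_rot: [-3.141, -0.0, 2.528]
wrist_force: [0.4, 0.0, 0.8]
width: 0.0854
grasp_force: 0.0
```

```bash
cat > w.py <<'E'
from h import *
import sys
go(.503,.166,.2,145)
c=camera("wrist"); cv2.imwrite("pics/w1.png",c["img"]); import pickle; pickle.dump(c,open("w1.pkl","wb"))
W=cloud(c); m=(W[...,2]>.024)&(W[...,2]<.06)&(np.hypot(W[...,0]-.503,W[...,1]-.166)<.06)
p=W[m]; q=p[(p[:,2]<.036)]; print(len(p),np.percentile(p[:,2],[5,50,95]),cv2.minAreaRect(q[:,:2].astype(np.float32)))
print("bench",np.nanmedian(W[(W[...,2]<.01)],axis=0))
m8=m.astype(np.uint8); cn=max(cv2.findContours(m8,0,1)[0],key=cv2.contourArea); print(cv2.boundingRect(cn))
E
python3 w.py
```

```text
t 1.48 pos [0.5038 0.166  0.1998] rpy [-1.7995e+02 -2.0000e-02  1.4482e+02] shift [ 0.0007 -0.0005 -0.0002] turn -0.003 w 0.08543072518704184 F [0.4 0.  0.8] 0.0 j6 -0.8294784294958755
2047 [0.02786037 0.0306332  0.03988873] ((0.5075012445449829, 0.1681443750858307), (0.04804960638284683, 0.04877660050988197), 54.507171630859375)
bench [ 0.48609467  0.15781037 -0.00050278]
(232, 153, 47, 46)
```

View pics/w1.png

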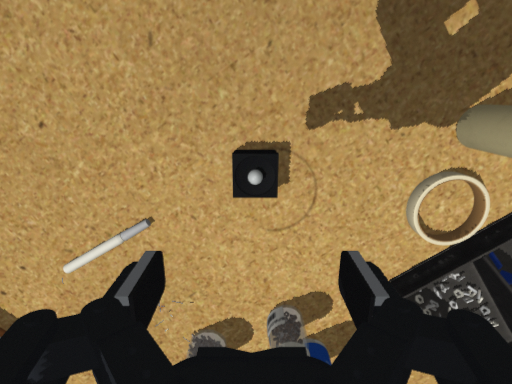

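The wrist view shows the dish at about (255,174) with the ball in its middle, nothing near where the fingers will come down, and the marker at (110,245). I'll go lower and measure again.

Request:
send_rows:
  rows:
    - [[-0.001,0.001,0.01,0.005,1],[-0.002,0.003,0.03,0.005,1],[-0.002,0.003,0.055,0.005,1],[-0.002,0.003,0.08,0.005,1],[-0.002,0.003,0.1,0.005,1],[-0.002,0.003,0.112,0.005,1],[-0.002,0.003,0.115,0.005,1],[-0.002,0.003,0.115,0.005,1]]

```text
time: 2.2
position: [0.5058, 0.1701, 0.0844]
ee_rot: [-3.14, -0.002, 2.527]
wrist_force: [-0.3, 0.9, 0.7]
width: 0.0856
grasp_force: 0.0
```

```bash
sed -i 's/w1/w2/g' w.py
cat >> w.py <<'E'
T=np.array(c["world_to_cam"]); print("cam",-T[:3,:3].T@T[:3,3], "fwd",T[2,:3])
hsv=cv2.cvtColor(c["img"],cv2.COLOR_BGR2HSV)
# edges of dish top: depth-selected
q=p[(abs(p[:,2]-.0315)<.004)]; r=cv2.minAreaRect(q[:,:2].astype(np.float32)); print(r)
ball=p[p[:,2]>.036]; print("ball pts",len(ball),np.median(ball,0),ball[:,2].max())
print("tcp",proj(c,observe()["position"]))
E
python3 w.py
```

```text
t 2.2 pos [0.5058 0.1701 0.0844] rpy [-1.7993e+02 -9.0000e-02  1.4479e+02] shift [ 1.000e-04 -5.100e-03 -1.156e-01] turn -0.004 w 0.0856442435567028 F [-0.3  0.9  0.7] 0.0 j6 -0.8221858958299502
4632 [0.02800922 0.03059436 0.03998957] ((0.5072312951087952, 0.16831421852111816), (0.04806045442819595, 0.048890601843595505), 54.56779479980469)
bench [ 0.47544086  0.19036421 -0.00060196]
(215, 183, 71, 68)
cam [0.44176877 0.21648066 0.22646296] fwd [ 0.24977565 -0.17909133 -0.95159782]
((0.5072312951087952, 0.16831421852111816), (0.04806045442819595, 0.048890601843595505), 54.56779479980469)
ball pts 385 [0.50562377 0.16951928 0.0405418 ] 0.04375505601935751
tcp (np.float64(251.12577000127658), np.float64(256.86707207330454))
```

View pics/w2.png

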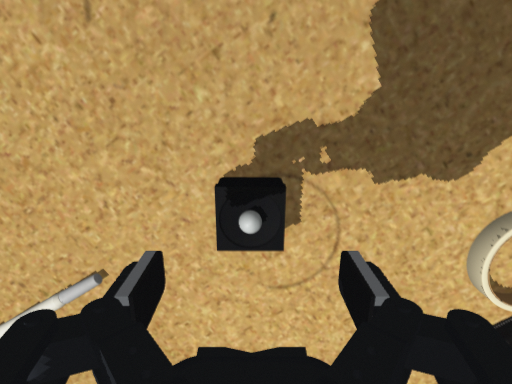

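The dish is at (250,214), centred between the fingers at (162,262) and (342,262), and the shift still needed is about -2 mm in tool x. I'll descend and grip gently.

Request:
send_rows:
  rows:
    - [[-0.001,-0.0007,0.01,0,1],[-0.002,-0.0007,0.025,0,1],[-0.002,-0.0007,0.042,0,1],[-0.002,-0.0007,0.058,0,1],[-0.002,-0.0007,0.07,0,1],[-0.002,-0.0007,0.0755,0,1],[-0.002,-0.0007,0.0755,0,0.8],[-0.002,-0.0007,0.0755,0,0.6]]
  squeeze: 30

```text
time: 2.92
position: [0.5083, 0.1677, 0.0103]
ee_rot: [3.141, 0.001, 2.526]
wrist_force: [-0.4, 0.5, 0.0]
width: 0.0683
grasp_force: 0.0
```

Request:
send_rows:
  rows:
    - [[0,0,0,0,0.45],[0,0,0,0,0.35],[0,0,0,0,0.27],[0,0,0,0,0.22],[0,0,0,0,0.17],[0,0,0,0,0.12],[0,0,0,0,0.08],[0,0,0,0,0.04]]

```text
time: 3.58
position: [0.5084, 0.1674, 0.0112]
ee_rot: [-3.142, 0.001, 2.526]
wrist_force: [-2.7, -1.9, 6.6]
width: 0.0516
grasp_force: 30.0
```

Request:
send_rows:
  rows:
    - [[0,0,0,0,0.0],[0,0,0,0,-0.05],[0,0,0,0,-0.1],[0,0,0,0,-0.1],[0,0,0,0,-0.1]]

```text
time: 4.0
position: [0.5084, 0.1674, 0.0112]
ee_rot: [-3.142, 0.001, 2.526]
wrist_force: [-3.3, -1.8, 6.3]
width: 0.0511
grasp_force: 30.0
```

```bash
cat > w3.py <<'E'
from h import *
import sys
go(.503,.166,.2,145)
c=camera("wrist"); cv2.imwrite("pics/w3.png",c["img"])
E
python3 w3.py
```

```text
t 4.0 pos [0.5084 0.1674 0.0112] rpy [-1.8000e+02  4.0000e-02  1.4474e+02] shift [ 0.0034 -0.0043 -0.1888] turn -0.005 w 0.051109511983695864 F [-3.3 -1.8  6.3] 30.004935264587402 j6 -0.8260939852891916
```

View pics/w3.png

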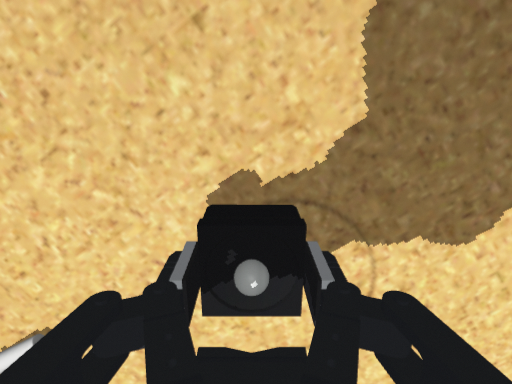

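The dish sits square between the pads, with the ball in the middle at (251,277). I'll lift it gently.

Request:
send_rows:
  rows:
    - [[0,0,-0.001,0,-0.1],[0,0,-0.002,0,-0.1],[0,0,-0.004,0,-0.1],[0,0,-0.007,0,-0.1],[0,0,-0.011,0,-0.1],[0,0,-0.016,0,-0.1],[0,0,-0.022,0,-0.1],[0,0,-0.028,0,-0.1]]

```text
time: 4.72
position: [0.5079, 0.1676, 0.0385]
ee_rot: [3.141, 0.0, 2.526]
wrist_force: [0.9, 0.5, -2.5]
width: 0.0517
grasp_force: 31.5
```

Request:
send_rows:
  rows:
    - [[0,0,-0.006,0,-0.1],[0,0,-0.012,0,-0.1],[0,0,-0.018,0,-0.1],[0,0,-0.024,0,-0.1],[0,0,-0.029,0,-0.1],[0,0,-0.033,0,-0.1],[0,0,-0.035,0,-0.1],[0,0,-0.036,0,-0.1]]

```text
time: 5.38
position: [0.508, 0.1676, 0.0743]
ee_rot: [3.141, 0.0, 2.526]
wrist_force: [0.8, -0.3, -1.5]
width: 0.0511
grasp_force: 31.5
```

```bash
cat > w4.py <<'E'
from h import *
go(.5155,-.261,.08,103)
c=camera("wrist"); cv2.imwrite("pics/w4.png",c["img"])
s=observe(); P=s["position"]; from scipy.spatial.transform import Rotation as Ro
R=Ro.from_euler("xyz",s["ee_rot"]).as_matrix()
W=(cloud(c)-P)@R   # tool frame
m=(abs(W[...,0])<.04)&(abs(W[...,1])<.022)&(W[...,2]>-.05)&(W[...,2]<.01)
q=W[m]; print(len(q),np.percentile(q,[1,50,99],axis=0).round(4))
# top-surface profile along tool x at |y|>0.015
k=q[(abs(q[:,1])>.012)]
for lo in np.arange(-.04,.04,.004):
    b=k[(k[:,0]>=lo)&(k[:,0]<lo+.004)]
    if len(b): print(round(lo,3),len(b),np.median(b[:,2]).round(4),b[:,0].min().round(4),b[:,0].max().round(4))
E
python3 w4.py
```

```text
t 5.38 pos [0.508  0.1676 0.0743] rpy [1.7998e+02 2.0000e-02 1.4472e+02] shift [-0.2537 -0.3455 -0.0058] turn 0.728 w 0.05108049376630179 F [ 0.8 -0.3 -1.5] 31.478164717555046 j6 -0.8260966156686335
10560 [[-0.0221 -0.0215 -0.031 ]
 [ 0.0079  0.0001 -0.0189]
 [ 0.0258  0.0216  0.0044]]
-0.024 191 -0.0201 -0.0233 -0.02
-0.02 283 -0.0202 -0.02 -0.016
-0.016 338 -0.02 -0.016 -0.012
-0.012 333 -0.0194 -0.012 -0.008
-0.008 337 -0.0188 -0.008 -0.004
-0.004 325 -0.0186 -0.004 -0.0
-0.0 329 -0.0185 0.0 0.004
0.004 333 -0.0187 0.004 0.008
0.008 325 -0.0189 0.008 0.012
0.012 328 -0.0196 0.012 0.016
0.016 365 -0.0201 0.016 0.02
0.02 362 -0.0203 0.02 0.024
0.024 993 -0.0102 0.024 0.0261
```

View pics/w4.png

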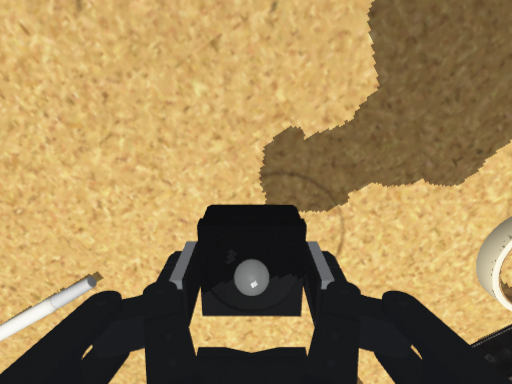

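The dish is held level with the ball centred at (251,277). Its centre is about 1 mm along +x in the tool frame, and its underside about 12 mm below the TCP. Now I turn it to the tray's direction.

Request:
send_rows:
  rows:
    - [[0,0,0,0.01,-0.1],[0,0,0,0.03,-0.1],[0,0,0,0.06,-0.1],[0,0,0,0.1,-0.1],[0,0,0,0.15,-0.1],[0,0,0,0.21,-0.1],[0,0,0,0.28,-0.1],[0,0,0,0.35,-0.1]]

```text
time: 6.1
position: [0.5075, 0.1676, 0.0734]
ee_rot: [-3.141, -0.0, 2.171]
wrist_force: [-0.8, -1.1, -0.9]
width: 0.0512
grasp_force: 31.5
```

Request:
send_rows:
  rows:
    - [[0,0,0,0.07,-0.1],[0,0,0,0.14,-0.1],[0,0,0,0.2,-0.1],[0,0,0,0.25,-0.1],[0,0,0,0.3,-0.1],[0,0,0,0.34,-0.1],[0,0,0,0.365,-0.1],[0,0,0,0.378,-0.1]]

```text
time: 6.77
position: [0.5076, 0.1676, 0.0735]
ee_rot: [-3.141, -0.0, 1.796]
wrist_force: [0.9, -0.3, -1.3]
width: 0.0509
grasp_force: 31.5
```

```bash
python3 -c "
from h import *
go(.5155,-.261,.09,103)"
```

```text
t 6.77 pos [0.5076 0.1676 0.0735] rpy [-179.96   -0.    102.92] shift [-0.4195 -0.0882 -0.0165] turn -0.001 w 0.05090464640858249 F [ 0.9 -0.3 -1.3] 31.475874334573746 j6 -0.09663066928063381
```

Request:
send_rows:
  rows:
    - [[-0.002,-0.0004,-0.001,0,-0.1],[-0.006,-0.0011,-0.002,0,-0.1],[-0.012,-0.0022,-0.004,0,-0.1],[-0.02,-0.0037,-0.006,0,-0.1],[-0.03,-0.0055,-0.008,0,-0.1],[-0.042,-0.0077,-0.011,0,-0.1],[-0.056,-0.0103,-0.014,0,-0.1],[-0.072,-0.0132,-0.017,0,-0.1]]

```text
time: 7.43
position: [0.5112, 0.0931, 0.0913]
ee_rot: [3.141, 0.0, 1.798]
wrist_force: [0.6, -0.2, -1.2]
width: 0.0514
grasp_force: 31.5
```

Request:
send_rows:
  rows:
    - [[-0.018,-0.0033,-0.003,0,-0.1],[-0.038,-0.007,-0.006,0,-0.1],[-0.058,-0.0107,-0.009,0,-0.1],[-0.078,-0.0143,-0.011,0,-0.1],[-0.098,-0.018,-0.012,0,-0.1],[-0.118,-0.0217,-0.013,0,-0.1],[-0.138,-0.0254,-0.013,0,-0.1],[-0.158,-0.029,-0.013,0,-0.1]]

```text
time: 8.1
position: [0.5183, -0.0682, 0.1044]
ee_rot: [3.141, 0.001, 1.797]
wrist_force: [0.8, -0.1, -1.7]
width: 0.0514
grasp_force: 31.5
```

Request:
send_rows:
  rows:
    - [[-0.02,-0.0037,0,0,-0.1],[-0.04,-0.0074,0,0,-0.1],[-0.06,-0.011,0,0,-0.1],[-0.08,-0.0147,0,0,-0.1],[-0.1,-0.0184,0,0,-0.1],[-0.12,-0.022,0,0,-0.1],[-0.14,-0.0257,0,0,-0.1],[-0.158,-0.029,0,0,-0.1]]

```text
time: 8.77
position: [0.5251, -0.2289, 0.1042]
ee_rot: [3.141, 0.001, 1.797]
wrist_force: [1.2, 0.7, -2.1]
width: 0.0514
grasp_force: 31.5
```

Request:
send_rows:
  rows:
    - [[-0.016,-0.003,0,0,-0.1],[-0.031,-0.0057,0,0,-0.1],[-0.045,-0.0083,0,0,-0.1],[-0.058,-0.0107,0,0,-0.1],[-0.07,-0.013,0,0,-0.1],[-0.08,-0.0147,0,0,-0.1],[-0.087,-0.016,0,0,-0.1],[-0.091,-0.0168,0,0,-0.1]]

```text
time: 9.43
position: [0.53, -0.3198, 0.1038]
ee_rot: [-3.142, 0.0, 1.797]
wrist_force: [-0.4, -0.7, -1.1]
width: 0.0513
grasp_force: 31.5
```

Request:
send_rows:
  rows:
    - [[-0.001,0,0,0,-0.1],[-0.001,0,0,0,-0.1],[-0.001,0,0,0,-0.1]]

```text
time: 9.68
position: [0.5301, -0.3193, 0.1037]
ee_rot: [-3.141, -0.001, 1.798]
wrist_force: [-0.4, 0.7, -2.2]
width: 0.0515
grasp_force: 31.5
```

```bash
cat > w5.py <<'E'
from h import *
import pickle
go(.5155,-.261,.09,103)
c=camera("wrist"); cv2.imwrite("pics/w5.png",c["img"]); pickle.dump((c,observe()),open("w5.pkl","wb"))
W=cloud(c); 
hsv=cv2.cvtColor(c["img"],cv2.COLOR_BGR2HSV)
m=(abs(W[...,2]-.034)<.005)&(hsv[...,1]<70)&(hsv[...,2]>60)&(np.hypot(W[...,0]-.5155,W[...,1]+.261)<.09)
p=W[m]; r=cv2.minAreaRect(p[:,:2].astype(np.float32)); print("tray",len(p),np.percentile(p[:,2],[5,50,95]),r)
k=(abs(W[...,2]-.026)<.003)&(np.hypot(W[...,0]-.5155,W[...,1]+.261)<.04); q=W[k]
if len(q)>50: print("pocket floor",len(q),np.median(q[:,2]),cv2.minAreaRect(q[:,:2].astype(np.float32)))
E
python3 w5.py
```

```text
t 9.68 pos [ 0.5301 -0.3193  0.1037] rpy [-1.7999e+02 -3.0000e-02  1.0303e+02] shift [ 0.0601 -0.0011  0.0137] turn 0.001 w 0.051478449886581415 F [-0.4  0.7 -2.2] 31.48625761270523 j6 -0.9335971250960362
tray 13721 [0.03117828 0.03333302 0.0344999 ] ((0.5187036395072937, -0.2603316009044647), (0.15562181174755096, 0.0623505562543869), 13.296366691589355)
pocket floor 5421 0.025433611698674533 ((0.5188860893249512, -0.26037299633026123), (0.05139823257923126, 0.051204320043325424), 13.229148864746094)
```

View pics/w5.png

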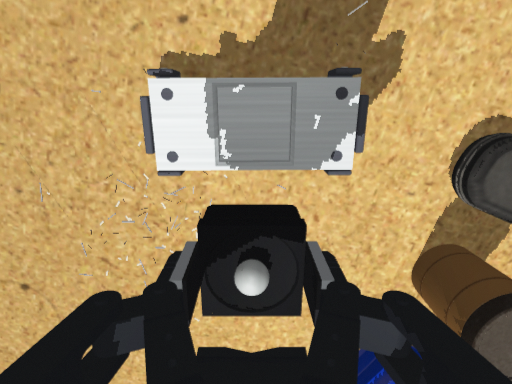

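The ball is in the middle at (252,277) and the tray is fully visible, with its pocket centred near (254,122). The pocket is at (0.5189, -0.2604), angle 13.25°, with its floor at 25.5 mm.

```bash
python3 -c "
from h import *
go(.5192,-.2616,.055,103.25)"
```

```text
t 9.73 pos [ 0.5301 -0.3192  0.1037] rpy [-1.7999e+02 -3.0000e-02  1.0304e+02] shift [0.0586 0.0024 0.0487] turn -0.004 w 0.05164891686688242 F [ 0.6  0.  -0.5] 31.485907584428787 j6 -0.9336194934445241
```

Request:
send_rows:
  rows:
    - [[0.002,0.0001,0,-0.001,-0.1],[0.006,0.0003,0,-0.003,-0.1],[0.012,0.0005,0,-0.004,-0.1],[0.02,0.0008,0,-0.004,-0.1],[0.028,0.0011,0.001,-0.004,-0.1],[0.036,0.0015,0.003,-0.004,-0.1],[0.043,0.0018,0.006,-0.004,-0.1],[0.049,0.002,0.01,-0.004,-0.1]]

```text
time: 10.4
position: [0.5209, -0.2706, 0.0937]
ee_rot: [3.141, 0.0, 1.802]
wrist_force: [-0.4, -0.3, -1.1]
width: 0.0512
grasp_force: 31.5
```

Request:
send_rows:
  rows:
    - [[0.0045,0.0002,0.005,0,-0.1],[0.0075,0.0003,0.01,0,-0.1],[0.009,0.0004,0.016,0,-0.1],[0.0096,0.0004,0.022,0,-0.1],[0.0096,0.0004,0.028,0,-0.1],[0.0096,0.0004,0.033,0,-0.1],[0.0096,0.0004,0.037,0,-0.1],[0.0096,0.0004,0.039,0,-0.1]]

```text
time: 11.07
position: [0.5189, -0.2623, 0.0539]
ee_rot: [-3.141, -0.001, 1.801]
wrist_force: [-0.4, 0.3, -0.3]
width: 0.0513
grasp_force: 31.5
```

```bash
cat > w6.py <<'E'
from h import *
go(.5192,-.2616,.038,103.25)
c=camera("wrist"); cv2.imwrite("pics/w6.png",c["img"])
s=observe(); P=s["position"]; from scipy.spatial.transform import Rotation as Ro
R=Ro.from_euler("xyz",s["ee_rot"]).as_matrix(); W=(cloud(c)-P)@R
m=(abs(W[...,0])<.03)&(abs(W[...,1])<.022)&(abs(W[...,1])>.012)&(abs(W[...,2]+.02)<.003)
print("dish",np.percentile(W[m][:,0],[0,1,99,100]),np.median(W[m][:,2]))
W=cloud(c);hsv=cv2.cvtColor(c["img"],cv2.COLOR_BGR2HSV)
m=(abs(W[...,2]-.034)<.003)&(hsv[...,1]<70)&(hsv[...,2]>60)&(np.hypot(W[...,0]-.5155,W[...,1]+.261)<.09)
print("tray",cv2.minAreaRect(W[m][:,:2].astype(np.float32)))
E
python3 w6.py
```

```text
t 11.07 pos [ 0.5189 -0.2623  0.0539] rpy [-1.7996e+02 -4.0000e-02  1.0321e+02] shift [0.0006 0.0005 0.0159] turn -0.001 w 0.05128351949412847 F [-0.4  0.3 -0.3] 31.488154157996178 j6 -0.8730611643594453
dish [-0.02291881 -0.02160919  0.02601965  0.02659964] -0.019569518394360996
tray ((0.516523540019989, -0.2607749104499817), (0.14520232379436493, 0.06314922869205475), 13.351273536682129)
```

Request:
send_rows:
  rows:
    - [[0.0003,0.0003,0.001,0,-0.1],[0.0003,0.0005,0.003,0,-0.1],[0.0003,0.0005,0.006,0,-0.1],[0.0003,0.0005,0.009,0,-0.1],[0.0003,0.0005,0.0115,0,-0.1],[0.0003,0.0005,0.0135,0,-0.1],[0.0003,0.0005,0.0145,0,-0.1],[0.0003,0.0005,0.0145,0,-0.1]]

```text
time: 11.78
position: [0.5194, -0.2617, 0.0399]
ee_rot: [-3.141, -0.001, 1.802]
wrist_force: [0.6, -0.1, -1.6]
width: 0.0512
grasp_force: 31.5
```

```bash
python3 w6.py
```

```text
t 11.78 pos [ 0.5194 -0.2617  0.0399] rpy [-1.7997e+02 -3.0000e-02  1.0324e+02] shift [ 0.0002 -0.0002  0.0019] turn -0.0 w 0.05124729544740875 F [ 0.6 -0.1 -1.6] 31.495020166039467 j6 -0.8720496526069897
dish [-0.02306164 -0.02137063  0.0261661   0.02672613] -0.01929503407219045
tray ((0.515971839427948, -0.26054805517196655), (0.1465548872947693, 0.06281225383281708), 13.460921287536621)
```

View pics/w6.png

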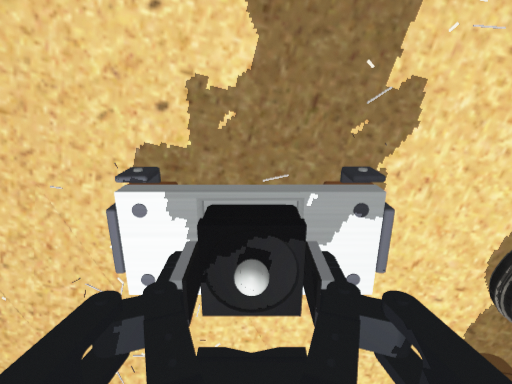

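The dish is over the pocket, square to it and already below the tray's top surface, with the ball in the middle at (252,277). I'll go down until there is contact. All ten pictures are used, so from here I check by numbers only.

Request:
send_rows:
  rows:
    - [[0,0,0.0005,0,-0.1],[0,0,0.001,0,-0.1],[0,0,0.0015,0,-0.1],[0,0,0.002,0,-0.1],[0,0,0.0025,0,-0.1],[0,0,0.0025,0,-0.1]]

```text
time: 12.33
position: [0.5196, -0.2618, 0.0377]
ee_rot: [-3.141, -0.0, 1.802]
wrist_force: [-0.1, 0.0, -1.6]
width: 0.0512
grasp_force: 31.5
```

Request:
send_rows:
  rows:
    - [[0,0,0.0005,0,-0.1],[0,0,0.001,0,-0.1],[0,0,0.0015,0,-0.1],[0,0,0.0015,0,-0.1]]

```text
time: 12.67
position: [0.5198, -0.2619, 0.0372]
ee_rot: [-3.141, -0.0, 1.802]
wrist_force: [-2.9, 0.9, 4.6]
width: 0.0514
grasp_force: 31.8
```

Contact is at 4.6 N with the TCP at z = 0.0372, which matches the measured pocket floor. Now I release slowly.

Request:
send_rows:
  rows:
    - [[0,0,-0.0005,0,0.05],[0,0,-0.0005,0,0.15],[0,0,-0.0005,0,0.22],[0,0,-0.0005,0,0.26],[0,0,-0.0005,0,0.32],[0,0,-0.0005,0,0.4],[0,0,-0.0005,0,0.5],[0,0,-0.0005,0,0.6]]
  squeeze: 20

```text
time: 13.33
position: [0.5197, -0.2619, 0.0367]
ee_rot: [3.142, 0.0, 1.802]
wrist_force: [-1.1, 0.3, 0.9]
width: 0.0684
grasp_force: 0.0
```

Request:
send_rows:
  rows:
    - [[0,0,0,0,0.75],[0,0,0,0,0.9],[0,0,-0.002,0,1],[0,0,-0.008,0,1],[0,0,-0.02,0,1],[0,0,-0.04,0,1],[0,0,-0.06,0,1],[0,0,-0.08,0,1]]

```text
time: 14.0
position: [0.5198, -0.262, 0.1189]
ee_rot: [3.141, 0.001, 1.802]
wrist_force: [-0.5, -0.3, -0.4]
width: 0.085
grasp_force: 0.0
```

Request:
send_rows:
  rows:
    - [[0,0,-0.02,0,1],[0,0,-0.03,0,1],[0,0,-0.035,0,1],[0,0,-0.035,0,1]]

```text
time: 14.33
position: [0.5203, -0.2624, 0.1537]
ee_rot: [3.14, 0.002, 1.802]
wrist_force: [-0.2, 0.6, 0.3]
width: 0.0853
grasp_force: 0.0
```

```bash
cat > w7.py <<'E'
from h import *
go(.5189,-.2604,.16,13.25)
for n in("wrist","top"):
    c=camera(n); W=cloud(c);hsv=cv2.cvtColor(c["img"],cv2.COLOR_BGR2HSV)
    near=np.hypot(W[...,0]-.519,W[...,1]+.2604)<.1
    m=(abs(W[...,2]-.034)<.004)&(hsv[...,1]<70)&(hsv[...,2]>60)&near
    print(n,"tray",np.median(W[m][:,2]),cv2.minAreaRect(W[m][:,:2].astype(np.float32)))
    m=near&(abs(W[...,2]-.056)<.006); q=W[m]
    if len(q)>20: print("dish",len(q),np.percentile(q[:,2],[1,50,99]),cv2.minAreaRect(q[:,:2].astype(np.float32)))
    rim=q[np.hypot(*(q[:,:2]-q[:,:2].mean(0)).T)>.022]
    if len(rim)>20:
        A=np.c_[rim[:,:2]-rim[:,:2].mean(0),np.ones(len(rim))]; print("rim plane",np.linalg.lstsq(A,rim[:,2],rcond=None)[0])
    b=W[near&(W[...,2]>.063)&(W[...,2]<.08)]; print("ball",len(b),np.median(b,0) if len(b) else "", b[:,2].max() if len(b) else "")
E
python3 w7.py
```

```text
t 14.33 pos [ 0.5203 -0.2624  0.1537] rpy [1.7988e+02 1.4000e-01 1.0324e+02] shift [ 0.0022 -0.0009 -0.0063] turn 1.571 w 0.08532265714892204 F [-0.2  0.6  0.3] 0.0 j6 -0.8720393907741439
wrist tray 0.03344116081481595 ((0.518589198589325, -0.26025134325027466), (0.15457653999328613, 0.062252242118120193), 13.290952682495117)
dish 3022 [0.05130819 0.05635897 0.05895873] ((0.5199187397956848, -0.25995689630508423), (0.04802568629384041, 0.048016637563705444), 13.229060173034668)
rim plane [ 0.00641517 -0.02477953  0.05699277]
ball 260 [ 0.5195788  -0.25868727  0.06665256] 0.07007841935968524
top tray 0.03423813271579869 ((0.5617247819900513, -0.23614507913589478), (0.048198603093624115, 0.0831088274717331), 53.582542419433594)
ball 0
```

The dish is seated: rim at about 57 mm, yaw 13.2° the same as the tray's, ball still in the middle. Now I turn to grasp the tray by its long sides.

Request:
send_rows:
  rows:
    - [[0,0,0,0.06,1],[0,0,0,0.16,1],[0,0,0,0.28,1],[0,0,0,0.4,1],[0,0,0,0.52,1],[0,0,0,0.64,1],[0,0,0,0.76,1],[0,0,0,0.88,1]]

```text
time: 15.1
position: [0.5187, -0.2612, 0.1497]
ee_rot: [-3.138, 0.0, 0.916]
wrist_force: [0.2, -0.6, -0.2]
width: 0.0856
grasp_force: 0.0
```

Request:
send_rows:
  rows:
    - [[0,0,0,0.12,1],[0,0,0,0.24,1],[0,0,0,0.36,1],[0,0,0,0.48,1],[0,0,0,0.58,1],[0,0,0,0.65,1],[0,0,0,0.691,1],[0,0,0,0.691,1]]

```text
time: 15.77
position: [0.5188, -0.2613, 0.1498]
ee_rot: [-3.139, 0.002, 0.23]
wrist_force: [-0.3, 0.1, -0.5]
width: 0.0857
grasp_force: 0.0
```

```bash
sed -i 's/("wrist","top")/("wrist",)/' w7.py; python3 w7.py; sed -i '1a go(.5195,-.2602,.008,13.25)' w7.py; python3 -c "
from h import *
go(.5193,-.2603,.008,13.25)"
```

```text
t 15.77 pos [ 0.5188 -0.2613  0.1498] rpy [-1.7984e+02  1.3000e-01  1.3180e+01] shift [ 0.0003 -0.0008 -0.0102] turn -0.001 w 0.08565404888613923 F [-0.3  0.1 -0.5] 0.0 j6 0.6996268222238026
wrist tray 0.03342133762401893 ((0.5189956426620483, -0.2601483166217804), (0.1543097048997879, 0.062221869826316833), 13.27851676940918)
dish 3111 [0.05108219 0.05632027 0.0589389 ] ((0.5198816657066345, -0.26013219356536865), (0.048186130821704865, 0.04810217767953873), 13.274955749511719)
rim plane [-0.02322348 -0.00583263  0.05697939]
ball 272 [ 0.52112329 -0.25973812  0.06665086] 0.07052732266581971
t 15.82 pos [ 0.5189 -0.2613  0.15  ] rpy [-1.7986e+02  1.2000e-01  1.3270e+01] shift [ 0.001  -0.0005  0.142 ] turn 0.0 w 0.08544641145420055 F [ 0.4  0.3 -0.4] 0.0 j6 0.6980009958042044
```

Request:
send_rows:
  rows:
    - [[0.001,-0.0005,0.01,0,1],[0.001,-0.0005,0.025,0,1],[0.001,-0.0005,0.045,0,1],[0.001,-0.0005,0.065,0,1],[0.001,-0.0005,0.085,0,1],[0.001,-0.0005,0.105,0,1],[0.001,-0.0005,0.12,0,1],[0.001,-0.0005,0.13,0,1]]

```text
time: 16.48
position: [0.5188, -0.2599, 0.0185]
ee_rot: [-3.138, 0.003, 0.232]
wrist_force: [-0.5, 0.8, 0.5]
width: 0.0855
grasp_force: 0.0
```

Request:
send_rows:
  rows:
    - [[0,0,0.006,0,1],[0,0,0.01,0,1],[0,0,0.012,0,1],[0,0,0.012,0,0.9],[0,0,0.012,0,0.8],[0,0,0.012,0,0.72],[0,0,0.012,0,0.66],[0,0,0.012,0,0.62]]
  squeeze: 40

```text
time: 17.15
position: [0.5208, -0.2614, 0.0105]
ee_rot: [3.141, -0.001, 0.231]
wrist_force: [0.9, -0.0, -0.5]
width: 0.0694
grasp_force: 0.0
```

Request:
send_rows:
  rows:
    - [[0,0,0,0,0.58],[0,0,0,0,0.54],[0,0,0,0,0.5],[0,0,0,0,0.46],[0,0,0,0,0.42],[0,0,0,0,0.38],[0,0,0,0,0.34],[0,0,0,0,0.3]]

```text
time: 17.82
position: [0.5204, -0.2607, 0.0101]
ee_rot: [-3.14, 0.0, 0.231]
wrist_force: [-2.4, 3.4, 5.3]
width: 0.061
grasp_force: 43.1
```

Request:
send_rows:
  rows:
    - [[0,0,0,0,0.25],[0,0,0,0,0.2],[0,0,0,0,0.2],[0,0,0,0,0.2]]
  squeeze: 65

```text
time: 18.15
position: [0.5206, -0.2609, 0.0103]
ee_rot: [-3.141, 0.0, 0.231]
wrist_force: [-1.1, 3.5, 5.7]
width: 0.0606
grasp_force: 71.4
```

Request:
send_rows:
  rows:
    - [[0,0,-0.0005,0,0.2],[0,0,-0.001,0,0.2],[0,0,-0.002,0,0.2],[0,0,-0.003,0,0.2],[0,0,-0.005,0,0.2],[0,0,-0.007,0,0.2],[0,0,-0.01,0,0.2],[0,0,-0.013,0,0.2]]

```text
time: 18.82
position: [0.5204, -0.2612, 0.0229]
ee_rot: [-3.142, 0.0, 0.231]
wrist_force: [0.3, -0.1, -4.0]
width: 0.0602
grasp_force: 70.9
```

Request:
send_rows:
  rows:
    - [[0,0,-0.004,0,0.2],[0,0,-0.009,0,0.2],[0,0,-0.015,0,0.2],[0,0,-0.021,0,0.2],[0,0,-0.027,0,0.2],[0,0,-0.033,0,0.2],[0,0,-0.039,0,0.2],[0,0,-0.045,0,0.2]]

```text
time: 19.48
position: [0.5206, -0.2611, 0.0686]
ee_rot: [3.141, -0.0, 0.231]
wrist_force: [-0.1, 0.9, -3.9]
width: 0.0604
grasp_force: 70.9
```

Request:
send_rows:
  rows:
    - [[0,0,-0.006,0,0.2],[0,0,-0.012,0,0.2],[0,0,-0.018,0,0.2],[0,0,-0.024,0,0.2],[0,0,-0.03,0,0.2],[0,0,-0.035,0,0.2],[0,0,-0.039,0,0.2],[0,0,-0.041,0,0.2]]

```text
time: 20.15
position: [0.5208, -0.2613, 0.1097]
ee_rot: [3.141, -0.001, 0.231]
wrist_force: [0.0, 0.3, -3.2]
width: 0.0606
grasp_force: 70.9
```

```bash
cat > w8.py <<'E'
from h import *
from scipy.spatial.transform import Rotation as Ro
go(.5205,-.2606,.11,103.25)
c=camera("wrist"); s=observe(); R=Ro.from_euler("xyz",s["ee_rot"]).as_matrix(); Q=cloud(c); W=(Q-s["position"])@R
hsv=cv2.cvtColor(c["img"],cv2.COLOR_BGR2HSV)
m=(abs(W[...,2]+.024)<.012)&(hsv[...,1]<70)&(hsv[...,2]>50)&(abs(W[...,0])<.08)&(abs(W[...,0])>.035)&(abs(W[...,1])<.027)
p=W[m]; A=np.c_[p[:,:2],np.ones(len(p))]; print("tray top",len(p),p[:,:2].min(0),p[:,:2].max(0),"plane",np.linalg.lstsq(A,p[:,2],rcond=None)[0],"z",np.median(Q[m][:,2]))
for sgn in(1,-1):
    k=p[p[:,0]*sgn>0]; print(" side",sgn,len(k),np.median(k[:,2]) if len(k) else "")
n=(abs(W[...,0])<.026)&(abs(W[...,1])<.022)&(W[...,2]>-.065)&(W[...,2]<-.035); d=W[n]
if len(d): print("dish",len(d),np.percentile(d,[1,50,99],axis=0).round(4).tolist())
b=d[d[:,2]<np.median(d[:,2])-.006]; print("ball",len(b),np.median(b,0) if len(b) else "")
E
python3 w8.py
```

```text
t 20.15 pos [ 0.5208 -0.2613  0.1097] rpy [ 1.7995e+02 -4.0000e-02  1.3220e+01] shift [-0.0001 -0.0008 -0.0003] turn 1.57 w 0.06064176612886611 F [ 0.   0.3 -3.2] 70.94527333974838 j6 0.7008918819420599
tray top 11305 [ 0.03500135 -0.0269984 ] [0.06857347 0.02699639] plane [ 0.0266197  -0.00286    -0.02423038] z 0.13281316553278327
 side 1 11305 -0.02297334922142258
 side -1 0 
dish 12016 [[-0.0165, -0.0216, -0.0579], [0.0078, -0.0001, -0.0455], [0.024, 0.0216, -0.0359]]
ball 1317 [ 0.00283761 -0.00047404 -0.05579922]
```

The tray came up level (its top at 0.133 m) with the ball in the middle. Now the quarter turn.

Request:
send_rows:
  rows:
    - [[0,0,0,-0.01,0.2],[0,0,0,-0.03,0.2],[0,0,0,-0.06,0.2],[0,0,0,-0.1,0.2],[0,0,0,-0.15,0.2],[0,0,0,-0.21,0.2],[0,0,0,-0.28,0.2],[0,0,0,-0.35,0.2]]

```text
time: 20.87
position: [0.5202, -0.2609, 0.1082]
ee_rot: [-3.14, 0.0, 0.585]
wrist_force: [0.2, 0.4, -3.9]
width: 0.0603
grasp_force: 70.9
```

Request:
send_rows:
  rows:
    - [[0,0,0,-0.07,0.2],[0,0,0,-0.14,0.2],[0,0,0,-0.21,0.2],[0,0,0,-0.28,0.2],[0,0,0,-0.35,0.2],[0,0,0,-0.42,0.2],[0,0,0,-0.49,0.2],[0,0,0,-0.56,0.2]]

```text
time: 21.53
position: [0.5202, -0.2609, 0.1082]
ee_rot: [-3.14, -0.0, 1.145]
wrist_force: [-0.4, -0.1, -2.8]
width: 0.0605
grasp_force: 70.9
```

Request:
send_rows:
  rows:
    - [[0,0,0,-0.07,0.2],[0,0,0,-0.14,0.2],[0,0,0,-0.21,0.2],[0,0,0,-0.28,0.2],[0,0,0,-0.34,0.2],[0,0,0,-0.4,0.2],[0,0,0,-0.45,0.2],[0,0,0,-0.5,0.2]]

```text
time: 22.2
position: [0.5202, -0.2609, 0.1082]
ee_rot: [-3.141, -0.001, 1.644]
wrist_force: [0.4, 0.2, -3.6]
width: 0.0606
grasp_force: 70.9
```

Request:
send_rows:
  rows:
    - [[0,0,0,-0.04,0.2],[0,0,0,-0.075,0.2],[0,0,0,-0.105,0.2],[0,0,0,-0.13,0.2],[0,0,0,-0.147,0.2],[0,0,0,-0.157,0.2],[0,0,0,-0.161,0.2],[0,0,0,-0.161,0.2]]

```text
time: 22.87
position: [0.5204, -0.2611, 0.1086]
ee_rot: [-3.141, -0.0, 1.802]
wrist_force: [-0.6, -0.2, -4.4]
width: 0.0602
grasp_force: 70.9
```

```bash
python3 w8.py; python3 -c "
from h import *
s=observe(); print(s['dq'].round(3), s['ft_torque'])"
```

```text
t 22.87 pos [ 0.5204 -0.2611  0.1086] rpy [-1.7999e+02 -1.0000e-02  1.0324e+02] shift [ 0.0005  0.0002 -0.0014] turn -0.0 w 0.06021004772983468 F [-0.6 -0.2 -4.4] 70.90041607618332 j6 -0.8703247592285537
tray top 11369 [ 0.03500253 -0.02699733] [0.06876402 0.02697962] plane [ 0.02609058 -0.00189664 -0.02427894] z 0.13178256022453957
 side 1 11369 -0.023046679256518605
 side -1 0 
dish 12027 [[-0.0164, -0.0216, -0.0579], [0.008, -0.0001, -0.0456], [0.0242, 0.0216, -0.0359]]
ball 1305 [ 0.00299643  0.00063949 -0.05585964]
[-0.002 -0.001 -0.001  0.    -0.001  0.001] [-0.02481868  0.04310739  0.00648834]
```

Request:
send_rows:
  rows:
    - [[0,0,0,0,0.2],[0,0,0,0,0.2],[0,0,0,0,0.2],[0,0,0,0,0.2],[0,0,0,0,0.2],[0,0,0,0,0.2]]

```text
time: 23.42
position: [0.5205, -0.2612, 0.1088]
ee_rot: [3.142, 0.0, 1.802]
wrist_force: [0.3, 0.0, -3.8]
width: 0.0608
grasp_force: 70.9
```

```bash
python3 w8.py; python3 -c "
from station import env
print(env.sign_off())"
```

```text
t 23.42 pos [ 0.5205 -0.2612  0.1088] rpy [180.     0.   103.24] shift [ 0.0005  0.0001 -0.0012] turn -0.0 w 0.06084685628004234 F [ 0.3  0.  -3.8] 70.90203702449799 j6 -0.8701677117561736
tray top 11346 [ 0.0350007  -0.02699824] [0.06872375 0.02699957] plane [ 0.02712115 -0.0015797  -0.02439069] z 0.13195594509379516
 side 1 11346 -0.023109816002831882
 side -1 0 
dish 12023 [[-0.0163, -0.0216, -0.0581], [0.0079, -0.0, -0.0457], [0.0242, 0.0216, -0.0359]]
ball 1318 [ 0.00295389  0.0006634  -0.05591683]
the job is handed in; nothing more can be done
None
```

Handed in at 23.4 s: the dish is home in the pocket, and the tray is held still and level about 10 cm up, a quarter turn across the stand, with the ball in the middle by the wrist camera's last depth reading.

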